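# Tidy the bike bench: ear defenders on the rail, spanner back in its slot

## Robot

A 6-joint arm with a two-finger parallel gripper is mounted at the origin on the work surface. World frame = base frame: x ahead of the robot, y to its left, z up, the work surface at z = 0. Lengths are in m, angles in rad, forces in N, time in s.
With the tool pointing down it reaches from about 0.35 to 0.775 m from the base axis. Payload 7.3 kg.
Tool frame: the origin (TCP) lies between the finger pads; the fingertips stand 14 mm ahead of it and the grasp point (between the pads) lies 5 mm behind it; z points along the fingers, y is the line along which they close (so a half turn about z gives the same grasp; the last joint's range is limited). The gripper opens to 92 mm and grips with 3 to 60 N. Pads are 19 mm wide; open, the fingers measure 130 mm over their backs; the gripper's body (75 mm by 190 mm) begins 47 mm behind the grasp point.
Start: joints at [-1.435, 0.342, 1.524, -0, 1.275, -0.146], TCP at [0.146, -0.504, 0.241] pointing down, gripper open.
Joint ranges: [-2.53, 2.53], [-0.77, 2.02], [0.04, 2.7], [-1, 4.14], [0.28, 2.66], [-3.11, 3.11]. Speed limits (rad/s): [2.57, 2.57, 3.14, 3.14, 3.14, 3.14].

## Interface

Orientations are given as [roll, pitch, yaw] about the fixed x, y, z axes, in that order (R = Rz(yaw) Ry(pitch) Rx(roll)).
In Python, from cell import robot, eyes gives the robot as it stands. The module is installed in compiled form; this text tells all that it offers.
- The arm moves only by the shell command python3 -m handwheel 'ROWS' [FORCE]. ROWS is JSON, one flat list of numbers, 5 for each row, row after row: the shift along the world's x, y, z in mm, then the turn about the world's z in rad, then the opening, from 0 (shut) to 1 (fully open). In form: [x, y, z, spin, jaw, x, y, z, spin, jaw, ...]. A call has 1 to 8 rows; each row shifts and turns the commanded pose from where the row before left it; what a row does not reach is not made up. A row lasts 1/10 s, in which the tool goes at most 50 mm and 8.59 degrees, less where a joint would pass 70% of its speed; a pose out of reach is approached as far as the arm can. A call with a gripper value outside its range is refused whole. The fingers move at their own pace and stop on an object; FORCE is the grip in N (left out, the last holds). Time passes only in rows, so rows that do not move let the fingers close. It gives the time, the measured TCP pose, the force, the opening and the grip force at its end, in the units of the state.
- robot.observe(): the state, without advancing time (a new reading comes with each control period).
- eyes.read_camera(name): name is "scene" or "top"; returns (picture, depth): 400x640x3 uint8, blue, green, red; 400x640 float32, m along the optical axis (not along the pixel's ray), 0 where there is no reading.
- eyes.calibration(name): a dict with "fx", "fy", "cx", "cy" (pixels), "world_to_cam" (4x4, takes a point from world to camera coordinates). Camera axes: x right, y down, z forward; pixel columns grow to the right and rows downward; lengths in m; the calibration is good to about 2 mm. A picture is of the moment at which its call begins. calibration takes no time and is no camera call.
- robot.hand_in(): hands the job in; it is judged then, once.
The state is a dict: "time": time; "qpos": joint angles; "qvel": joint speeds; "joint_efforts": joint torques, N m; "tool_pos": TCP position; "tool_rot": TCP orientation; "contact_force": force on the tool from outside, world axes, zero at the start; "torque": the same for the moment, N m; "opening": finger opening in m; "grip_force": force on a finger pad.
Only numpy, scipy, OpenCV 4.12 (cv2) and the standard library are available. Lean on these libraries where they do the work, as an engineer would, in place of code of your own. Each camera call takes 0.05 s, during which the arm holds its last target. There are 200 camera calls.

## Task

Hang the yellow ear defenders over the bar of the hanging rail, straddling it with a cup on each side, then put the red spanner they were standing over back into the slot of the sloping rack that has the red label, head up the slope, lying flat between the guides and the two end stops. Do not drop either of them, and leave the other tools and containers where they are.

Things in the scene. Friction and masses are not known exactly. Their poses are not given: they have to be found in the camera images.
- muffs: Yellow and black ear defenders, rigid, about 0.26 kg, standing on two flat cups (62 mm in x, 80 high), 164 mm tall, arching over the red spanner. Origin: bench level, midway between the cups. y runs cup to cup (outer width 176 mm, cups' inner faces at +-51 mm), z up. Headband top is a black pad: 26 mm in x (pinch this width), 64 in y, 144 to 164 mm above the origin.
- crown (a point): Middle of the underside of the ear defenders' headband pad, 144 mm above their origin: this rests on the rail's bar when they hang.
- rail: Hanging rail fixed to the bench: round steel bar, 14 mm diameter, along its own x, 230 mm long, axis 178 mm above the bench; a post at each end (x = +-115 mm, topped by a black ball of radius 11 mm at bar height); base plate 270 x 70 x 10 mm. Origin: bench level, under the middle of the bar. z up.
- rail_mid (a point): middle of the rail's bar, on its axis.
- spanner_red: Red-handled spanner, rigid, 0.22 kg, lying flat on the bench under the ear defenders' arch. 190 mm along its x, head to +x. Handle x -95 to +47 mm, 24 wide, 18 thick. Steel head x +48 to +95 mm, 46 wide, 10 thick, open jaw. Flat underside. Origin: middle of its length, on the underside; z out of its upper face; centre of mass about 12 mm towards the head.
- red_head (a point): middle of the red spanner's head, 70 mm from the origin along x.
- bed_red: Tray of the sloping rack with the red label, fixed; the home of the red spanner, whose origin and axes then match these within the play. Origin: middle of the floor surface, 78 mm above the bench. x points up the slope (0.42 rad, 24 degrees; low end faces the robot), y across, z square out of the floor. Floor 66 mm wide; end stops 14 mm high, inner faces at x = +-103 mm.
- slot_red: Foot of the red-labelled tray, upright frame: origin at bench level under the tray's origin. Tray side guides: 16 mm high, 32 mm apart inside, 6 mm thick, at tray x -92 to -47 and +26 to +38 mm; between those the sides are open for fingers. Four such trays 70 mm apart (red, blue, green, white; order varies). A neighbour's handle begins 58 mm from this tray's middle line.
- label_red (a point): Middle of the flat red label (34 x 62 mm), beyond the tray's upper end stop, 128 mm up the slope from the tray's origin.
- spanner_blue: Blue spanner of the same shape, loose, lying in the tray with the blue label, to be left alone. Origin and axes as for the red one.
- spanner_green: Green spanner of the same shape, loose, lying in the tray with the green label, to be left alone. Origin and axes as for the red one.
- tub: White open tub, 100 mm wide and high, at the back of the bench; bystander. Origin under its middle.
- grease_jar: Jar with blue cap, 80 mm wide, 85 mm high, at the back of the bench; bystander. Origin under its middle.
- spray: Spray can, 56 mm wide, 190 mm high, at the back; bystander. Origin under its middle.
- tape: Roll of tan tape lying flat, 110 mm across, 48 mm high; bystander. Origin under its middle.
- hammer: Hammer lying on the bench beyond the rail; bystander. Origin near its middle, x from handle to head.
Things that resemble listed ones, but are neither listed nor needed, are in the scene too. There is more than one size of the spanner_red; the one meant has the size given above.

How it is judged:
On the way, in this order (a step that is already met when the one before it is completed fails the run):
1. the ear defenders hang over the rail's bar and are let go (y of crown in the frame of rail between -0.03 and 0.03 m and x of crown in the frame of rail between -0.09 and 0.09 m and z of crown in the frame of rail between 0.175 and 0.2 m and angle between muffs's own z axis and vertical below 0.35 rad and contact force between muffs and rail above 0.5 N and contact force between the fingers and muffs below 0.1 N and linear speed of muffs below 0.05 m/s), for 0.2 s.
2. the red spanner lies home in the tray with the red label, let go, the ear defenders still hanging (all of step 1 and x of spanner_red in the frame of bed_red between -0.012 and 0.012 m and y of spanner_red in the frame of bed_red between -0.007 and 0.007 m and z of spanner_red in the frame of bed_red between -0.005 and 0.005 m and x of red_head in the frame of bed_red above 0.04 m and angle between the z axis of spanner_red and the z axis of bed_red, either way round below 0.08 rad and angle between the x axis of spanner_red and the x axis of bed_red, either way round below 0.12 rad and contact force between the fingers and spanner_red below 0.1 N and linear speed of spanner_red below 0.03 m/s), for 0.2 s.
At the end, for the whole second after the job is handed in: Ear defenders hang at rest on the bar (30 mm of centred across it, 90 mm along it, tilt under 0.35 rad). Red spanner released at rest in the red-labelled tray, head up the slope: within 12 mm along, 7 mm across, 5 mm in height, 0.08 rad flat, 0.12 rad in direction (all of step 2); the robot touches nothing.
It fails at once if the red spanner is dropped (falls freely faster than 0.8 m/s) (linear speed of spanner_red above 0.8 m/s and contact force between the fingers and spanner_red below 0.05 N).
It fails at once if the ear defenders are dropped (fall freely faster than 0.8 m/s) (linear speed of muffs above 0.8 m/s and contact force between the fingers and muffs below 0.05 N).
It fails at once if another tool or container is displaced by more than 30 mm (distance of any of spanner_blue, spanner_green, tub, grease_jar, spray, tape, hammer from where it was at the start of the episode above 0.03 m).
It also fails if it takes over 54 s, if anything falls off the work surface, if the arm or the gripper's body presses on something with over 40 N, if the wrist force passes 120 N, or if a joint passes its speed limit or range.

## Working session

There is one attempt and no reset: what is moved stays moved. The work goes in short steps, Python scripts to look and compute and a shell command to move; the robot and the scene stay as the last step left them, time stands still between calls to the robot, and variables do not carry over. Pictures are saved under pics/ and viewed, at most 10 in all, crops included, and the job is handed in when it is done.

```bash
mkdir -p pics; cat > h.py <<'E'
import numpy as np, cv2
from cell import robot, eyes
def grab(n):
    im,d=eyes.read_camera(n); np.savez('%s.npz'%n,im=im,d=d); return im,d
def load(n):
    z=np.load('%s.npz'%n); return z['im'],z['d']
def cloud(n,d):
    c=eyes.calibration(n); v,u=np.indices(d.shape)
    P=np.stack([(u-c['cx'])*d/c['fx'],(v-c['cy'])*d/c['fy'],d,np.ones_like(d)],-1)
    return (P@np.linalg.inv(c['world_to_cam']).T)[...,:3]
E
python3 - <<'E'
from h import *
for n in('top','scene'):
    im,d=grab(n); cv2.imwrite('pics/%s0.png'%n,im)
    print(n,np.linalg.inv(eyes.calibration(n)['world_to_cam']).round(3).tolist())
E
```

```text
top [[0.017, -0.992, 0.125, 0.385], [-1.0, -0.016, 0.007, -0.02], [-0.005, -0.125, -0.992, 1.18], [0.0, 0.0, 0.0, 1.0]]
scene [[0.863, 0.287, -0.415, 1.225], [0.505, -0.505, 0.7, -1.226], [-0.008, -0.814, -0.581, 1.103], [0.0, 0.0, 0.0, 1.0]]
```

View pics/top0.png

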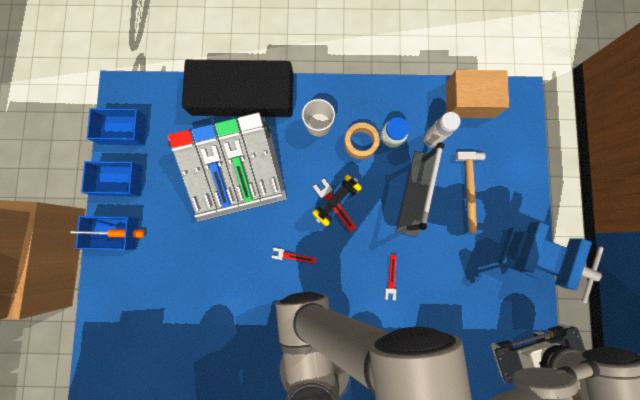

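View pics/scene0.png

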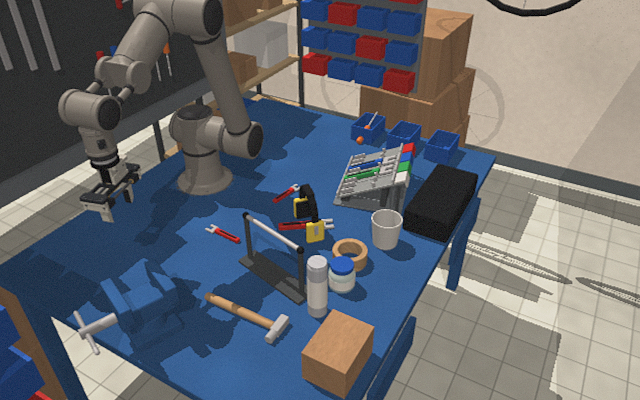

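Three red spanners appear in the top view: (335,205) under the yellow ear defenders, (295,256), and (391,277). The first fits, because it lies under the arch and is longer. I'll confirm that with a crop and measure.

```bash
cat > m.py <<'E'
from h import *
im,d=load('top'); P=cloud('top',d); hsv=cv2.cvtColor(im,cv2.COLOR_BGR2HSV)
H,S,V=[hsv[...,i].astype(int) for i in range(3)]
def roi(m,x0,y0,x1,y1):
    r=np.zeros_like(m); r[y0:y1,x0:x1]=m[y0:y1,x0:x1]; return r&(d>0)
def line(m,name):
    p=P[m]; c=p.mean(0); w,v=np.linalg.eigh(np.cov((p-c)[:,:2].T)); a=v[:,1]; t=(p-c)[:,:2]@a; s=(p-c)[:,:2]@v[:,0]
    print(name,m.sum(),'c',c.round(4),'ax',np.round(np.degrees(np.arctan2(a[1],a[0])),1),'t',t.min().round(3),t.max().round(3),'s',np.ptp(s).round(3),'z',np.percentile(p[:,2],[5,50,95]).round(3)); return c,a
red=((H<8)|(H>172))&(S>150)&(V>60)
yel=(H>20)&(H<35)&(S>150)
for n,b in dict(A=(305,170,365,240),B=(262,240,325,270),C=(380,245,402,305)).items():
    line(roi(red,*b),'red'+n)
    line(roi((P[...,2]>0.004)&(P[...,2]<.03),*b),'all'+n)
line(roi(yel,305,170,365,240),'yel')
line(roi((P[...,2]>.15)&(P[...,2]<.18),305,170,365,240),'pad')
line(roi(P[...,2]>.17,400,130,445,235),'bar')
line(roi((P[...,2]>.04)&(P[...,2]<.1),395,130,445,240),'base?')
line(roi((P[...,2]>.003)&(P[...,2]<.02),395,140,430,240),'base')
for n,m in dict(red=red,blue=(H>100)&(H<120)&(S>150)&(V>120),green=(H>50)&(H<80)&(S>150)).items():
    line(roi(m&(P[...,2]>.1),165,110,270,150),'lab '+n)
    if n!='red': line(roi(m&(P[...,2]>.05),200,148,270,215),'handle '+n)
q=P[140:200,205:260][d[140:200,205:260]>0]
c=im[165:245,300:370]; cv2.imwrite('pics/c0.png',np.hstack([cv2.resize(c,None,fx=6,fy=6)[:,:400],cv2.resize(im[110:225,165:290],(400,480),interpolation=cv2.INTER_CUBIC)]))
for uv in [(337,200),(343,193),(330,207),(322,185),(352,229),(186,150),(200,195),(205,215),(180,139)]: print(uv,P[uv[1],uv[0]].round(3))
E
python3 m.py
```

```text
redA 205 c [ 0.4702 -0.0766  0.0219] ax -142.2 t -0.079 0.061 s 0.029 z [0.013 0.017 0.022]
allA 495 c [ 0.4987 -0.0561  0.0136] ax -145.1 t -0.129 0.109 s 0.222 z [0.005 0.015 0.021]
redB 152 c [0.3324 0.0569 0.0124] ax 80.7 t -0.053 0.05 s 0.018 z [0.009 0.012 0.016]
allB 296 c [0.3355 0.0716 0.0101] ax 81.6 t -0.099 0.093 s 0.086 z [0.004 0.011 0.016]
redC 166 c [ 0.2942 -0.2351  0.0119] ax 175.5 t -0.051 0.049 s 0.017 z [0.006 0.012 0.016]
allC 307 c [ 0.2769 -0.2348  0.0103] ax 177.6 t -0.099 0.069 s 0.071 z [0.004 0.011 0.016]
yel 184 c [ 0.5009 -0.055   0.0797] ax 137.3 t -0.088 0.072 s 0.061 z [0.066 0.077 0.118]
pad 257 c [ 0.5088 -0.0589  0.1612] ax 138.0 t -0.047 0.041 s 0.026 z [0.152 0.163 0.166]
bar 497 c [ 0.5402 -0.3139  0.1829] ax 166.7 t -0.165 0.123 s 0.02 z [0.178 0.183 0.187]
base? 341 c [ 0.6837 -0.2994  0.0727] ax -179.4 t -0.054 0.262 s 0.151 z [0.046 0.079 0.093]
base 1699 c [ 0.5394 -0.3107  0.0092] ax 169.1 t -0.181 0.153 s 0.155 z [0.004 0.009 0.013]
lab red 287 c [0.6759 0.4045 0.1337] ax 104.7 t -0.031 0.037 s 0.042 z [0.125 0.134 0.141]
lab blue 281 c [0.6948 0.3371 0.1335] ax 106.0 t -0.032 0.033 s 0.045 z [0.126 0.133 0.141]
handle blue 270 c [0.5517 0.2971 0.0829] ax -164.8 t -0.061 0.067 s 0.03 z [0.055 0.084 0.108]
lab green 270 c [0.713  0.2691 0.1339] ax 104.2 t -0.031 0.03 s 0.044 z [0.126 0.134 0.142]
handle green 228 c [0.5712 0.2299 0.0838] ax -165.0 t -0.059 0.068 s 0.024 z [0.056 0.085 0.109]
(337, 200) [ 0.498 -0.057  0.164]
(343, 193) [ 0.518 -0.073  0.163]
(330, 207) [ 0.479 -0.038  0.154]
(322, 185) [ 0.564 -0.013  0.003]
(352, 229) [ 0.423 -0.11   0.016]
(186, 150) [0.646 0.391 0.116]
(200, 195) [0.519 0.361 0.06 ]
(205, 215) [0.461 0.361 0.003]
(180, 139) [0.674 0.404 0.134]
```

View pics/c0.png

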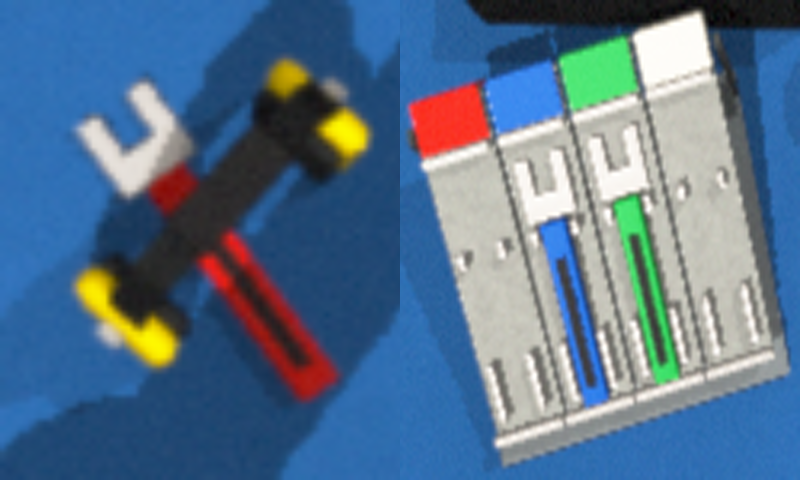

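The crop confirms it: the long red spanner lies under the arch with its head towards (-x px, up), and the two smaller red ones are apart from it. The red label is at the rack's left end. Now I'll refine the poses using both cameras.

```bash
cat > r.py <<'E'
from h import *
T=load('top');S=load('scene'); o=robot.observe(); print('tool',o['tool_pos'],o['tool_rot'],o['opening'])
def rect(p,n):
    r=cv2.minAreaRect((p[:,:2]*1000).astype(np.float32)); print(n,len(p),'rect',np.round(r[0],1),np.round(r[1],1),round(r[2],1),'mean',p.mean(0).round(4))
def near(p,x,y,r): return p[np.hypot(p[:,0]-x,p[:,1]-y)<r]
for n,(im,d) in dict(top=T,scene=S).items():
    Q=cloud(n,d); ok=(d>0); p=Q[ok]; h=cv2.cvtColor(im,cv2.COLOR_BGR2HSV)[ok].astype(int)
    print('==',n)
    m=(p[:,2]>.158)&(p[:,2]<.172); rect(near(p[m],.503,-.057,.06),'padtop')
    m=(p[:,2]>.168)&(p[:,2]<.2); b=p[m]; c=np.array([.537,-.313]); a=np.array([np.cos(np.radians(-12.5)),np.sin(np.radians(-12.5))])
    t=(b[:,:2]-c)@a; s=(b[:,:2]-c)@[-a[1],a[0]]
    k=(abs(s)<.03)&(abs(t)<.13); rect(b[k],'bar+balls')
    k=(abs(s)<.025)&(abs(t)<.09); bb=b[k]; w,v=np.linalg.eigh(np.cov(bb[:,:2].T)); print(' mid',bb.mean(0).round(4),'ang',np.degrees(np.arctan2(v[1,1],v[0,1])).round(1))
    bp=p[(p[:,2]>.006)&(p[:,2]<.014)]; t=(bp[:,:2]-c)@a; s=(bp[:,:2]-c)@[-a[1],a[0]]; k=(abs(s)<.06)&(abs(t)<.16); rect(bp[k],'base'); 
    red=((h[:,0]<8)|(h[:,0]>172))&(h[:,1]>150)&(h[:,2]>60)
    rect(near(p[red&(p[:,2]>.01)&(p[:,2]<.03)],.48,-.07,.12),'redhandle')
    wh=(h[:,1]<60)&(h[:,2]>110)&(p[:,2]>.005)&(p[:,2]<.025); rect(near(p[wh],.555,-.015,.05),'head')
    rect(near(p[red&(p[:,2]>.11)&(p[:,2]<.15)],.676,.4045,.06),'label')
    rect(near(p[(p[:,2]>.12)],.69,-.36,.05),'spray')
    # tray floor plane & stop
    c2=np.array([.565,.374]); a2=np.array([np.cos(.265),np.sin(.265)]); t=(p[:,:2]-c2)@a2; s=(p[:,:2]-c2)@[-a2[1],a2[0]]
    k=(abs(s)<.012)&(abs(t)<.13)&(p[:,2]>.01); rel=np.c_[t[k],p[k,2]]
    z=rel[:,1]-.078-rel[:,0]*np.tan(.42)
    for lo in np.arange(-.12,.1,.01):
        q=z[(rel[:,0]>=lo)&(rel[:,0]<lo+.01)]
        if len(q): print(' %.2f:%.1f'%(lo,np.median(q)*1000),end='')
    print()
E
python3 r.py
```

```text
tool [ 0.14598222 -0.50395524  0.24015654] [-3.14031407e+00 -1.63840459e-04  2.81871843e-01] 0.09152707210867492
== top
padtop 209 rect [509.7 -59.4] [25.9 63.8] 48.2 mean [ 0.5092 -0.0591  0.1631]
bar+balls 495 rect [ 541.9 -314.5] [ 20.1 248.7] 76.7 mean [ 0.5396 -0.3137  0.183 ]
 mid [ 0.5357 -0.3129  0.1826] ang 166.7
base 1512 rect [ 550.  -316.8] [ 70.5 285.9] 77.0 mean [ 0.5398 -0.3136  0.0096]
redhandle 197 rect [477.8 -71.7] [139.1  23.2] 37.2 mean [ 0.4691 -0.0778  0.0171]
head 148 rect [554.1 -15.2] [45.9 45.4] 36.3 mean [ 0.5514 -0.0161  0.0096]
label 287 rect [678.2 407.8] [41.  67.9] 10.7 mean [0.6759 0.4045 0.1337]
spray 505 rect [ 690.5 -363.8] [53.6 97.2] 82.5 mean [ 0.7044 -0.3583  0.1721]
 -0.12:-15.8 -0.11:14.8 -0.10:1.4 -0.09:0.5 -0.08:0.2 -0.07:0.9 -0.06:-0.3 -0.05:0.2 -0.04:0.3 -0.03:0.3 -0.02:0.7 -0.01:1.0 -0.00:0.4 0.01:0.0 0.02:0.2 0.03:0.2 0.04:-0.2 0.05:1.1 0.06:-0.9 0.07:-0.6 0.08:1.1 0.09:4.9
== scene
padtop 100 rect [510.1 -61.9] [26.7 70.8] 48.9 mean [ 0.5114 -0.0642  0.1636]
bar+balls 376 rect [ 542.3 -317.6] [ 22.3 246.3] 76.3 mean [ 0.5505 -0.3214  0.1826]
 mid [ 0.539  -0.3186  0.1826] ang 166.8
base 1211 rect [ 532.7 -309.8] [111.3 297.8] 75.0 mean [ 0.5422 -0.3204  0.0102]
redhandle 104 rect [462.6 -88. ] [92.4 30.9] 40.1 mean [ 0.4628 -0.0927  0.017 ]
head 60 rect [560.6 -14.5] [33.4 54.3] 43.1 mean [ 0.5612 -0.015   0.0096]
label 99 rect [682. 401.] [44.  69.2] 15.3 mean [0.6815 0.4027 0.1335]
spray 409 rect [ 695.7 -353.7] [53.4 96.6] 53.0 mean [ 0.6968 -0.3684  0.1712]
 -0.11:12.8 -0.10:1.7 -0.09:12.1 -0.08:10.4 -0.07:16.4 -0.06:3.7 -0.05:2.1 -0.04:0.3 -0.03:5.4 -0.02:1.0 -0.01:0.4 -0.00:1.4 0.01:2.4 0.02:4.1 0.03:2.7 0.04:3.9 0.05:1.4 0.06:3.0 0.07:1.9 0.08:16.1 0.09:7.5
```

```bash
python3 -m handwheel '[24,30,0,0.142,1,24,30,0,0.142,1,24,30,0,0.142,1,24,30,0,0.142,1,24,30,0,0.142,1,24,30,0,0.142,1,24,30,0,0.142,1,24,30,0,0.142,1]' 40; python3 -m handwheel '[25,30,0,0.142,1,25,30,0,0.142,1,25,29,0,0.142,1,25,29,0,0.142,1,25,29,0,0.142,1,24,28,0,0.142,1,23,29,0,0.142,1,0,0,0,0,1]'
```

```text
time: 0.9
tool_pos: [0.3386, -0.2628, 0.2406]
tool_rot: [-3.141, -0.0, 1.423]
contact_force: [0.4, -1.1, -0.2]
opening: 0.0915
grip_force: 0.0
time: 1.7
tool_pos: [0.5117, -0.0572, 0.2401]
tool_rot: [3.141, -0.001, 2.419]
contact_force: [-0.7, 0.0, 0.7]
opening: 0.0915
grip_force: 0.0
```

```bash
python3 -m handwheel '[-2,-3,-20,-0.006,1,0,0,-20,0,1,0,0,-20,0,1,0,0,-17,0,1,0,0,0,0,1,0,0,0,0,1]'; python3 -c "
from h import *
im,d=grab('scene'); cv2.imwrite('pics/s1.png',cv2.resize(im[140:270,220:400],None,fx=4,fy=4))"
```

```text
time: 2.3
tool_pos: [0.5077, -0.0637, 0.1639]
tool_rot: [-3.141, -0.001, 2.405]
contact_force: [-0.1, 0.2, 0.1]
opening: 0.0921
grip_force: 0.0
```

View pics/s1.png

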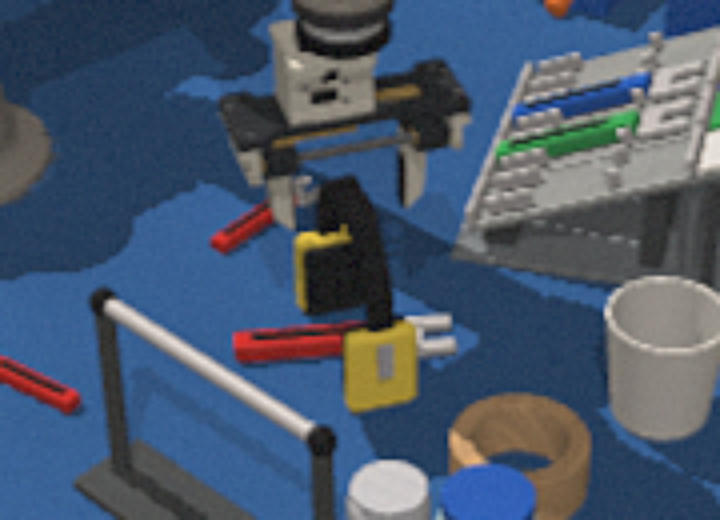

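The open fingers straddle the black pad (crop 340,185). I'll nudge and close.

```bash
python3 -m handwheel '[2,3,0,0.006,1,0,0,0,0,0.2,0,0,0,0,0.1,0,0,0,0,0.1,0,0,0,0,0.1,0,0,0,0,0.1,0,0,0,0,0.1]' 45;  python3 -m handwheel '[0,0,15,0,0.1,0,0,30,0,0.1,0,0,35,0,0.1,0,0,35,0,0.1,0,0,35,0,0.1,0,0,35,0,0.1,0,0,20,0,0.1,0,0,0,0,0.1]'
```

```text
time: 3.05
tool_pos: [0.51, -0.0603, 0.1637]
tool_rot: [3.142, -0.0, 2.412]
contact_force: [0.2, -0.3, 1.0]
opening: 0.0488
grip_force: 0.0
time: 3.85
tool_pos: [0.5109, -0.0605, 0.3718]
tool_rot: [3.139, 0.006, 2.412]
contact_force: [0.5, -0.8, 0.1]
opening: 0.0091
grip_force: 0.0
```

The fingers hadn't closed before the lift, because they move slowly. I'll reopen them and check that the muffs haven't moved.

```bash
python3 -m handwheel '[0,0,0,0,1,0,0,0,0,1,0,0,0,0,1,0,0,0,0,1,0,0,0,0,1,0,0,0,0,1,0,0,0,0,1,0,0,0,0,1]'; python3 - <<'E'
from h import *
im,d=grab('scene');grab('top')
cv2.imwrite('pics/s2.png',cv2.resize(im[140:270,220:400],None,fx=4,fy=4))
E
python3 r.py | grep -E '==|padtop|redh|tool'
```

```text
time: 4.65
tool_pos: [0.51, -0.0603, 0.3687]
tool_rot: [3.142, 0.0, 2.412]
contact_force: [-0.1, 0.3, 0.1]
opening: 0.0688
grip_force: 0.0
tool [ 0.51002072 -0.06032271  0.36875425] [3.14150408e+00 9.01184905e-05 2.41175889e+00] 0.07668154478043138
== top
padtop 113 rect [498.3 -48.9] [26.1 33.3] 51.9 mean [ 0.498  -0.0489  0.1627]
redhandle 201 rect [478.  -71.6] [139.7  23.2] 37.2 mean [ 0.469  -0.0778  0.0171]
== scene
padtop 101 rect [510.1 -63. ] [25.5 69.6] 49.2 mean [ 0.5114 -0.0641  0.1637]
redhandle 115 rect [462.8 -88.4] [93.  30.3] 40.8 mean [ 0.4622 -0.0927  0.0165]
```

View pics/s2.png

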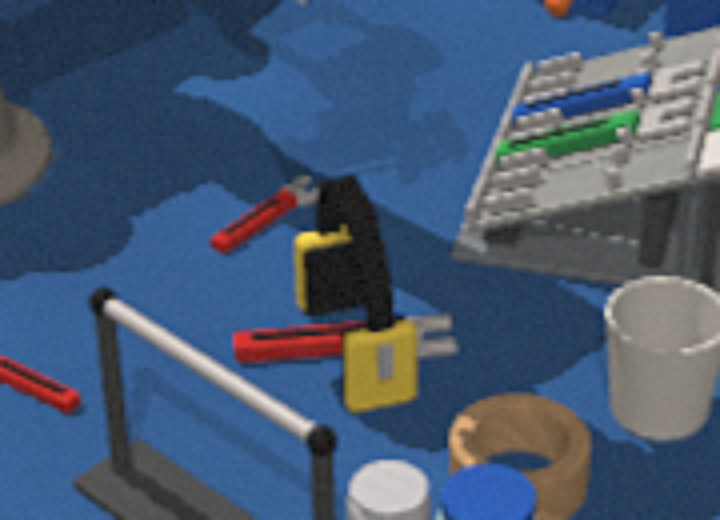

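The muffs are unmoved (same pad reading in the scene camera). I'll descend again and close fully this time.

```bash
python3 -m handwheel '[0,0,-40,0,1,0,0,-40,0,1,0,0,-40,0,1,0,0,-40,0,1,0,0,-30,0,1,0,0,-16,0,1,0,0,0,0,0.1,0,0,0,0,0.1]' 45;  python3 -m handwheel '[0,0,0,0,0.1,0,0,0,0,0.1,0,0,0,0,0.1,0,0,0,0,0.1,0,0,0,0,0.1,0,0,0,0,0.1,0,0,0,0,0.1,0,0,0,0,0.1]'; python3 -m handwheel '[0,0,0,0,0.1,0,0,0,0,0.1,0,0,0,0,0.1,0,0,5,0,0.1,0,0,0,0,0.1]'
```

```text
time: 5.55
tool_pos: [0.5104, -0.0604, 0.1633]
tool_rot: [3.141, 0.001, 2.412]
contact_force: [0.6, -0.3, 0.3]
opening: 0.08
grip_force: 0.0
time: 6.35
tool_pos: [0.5101, -0.0602, 0.1627]
tool_rot: [3.141, 0.0, 2.412]
contact_force: [0.9, 0.6, 0.9]
opening: 0.0253
grip_force: 45.0
time: 6.85
tool_pos: [0.51, -0.0604, 0.168]
tool_rot: [-3.141, 0.0, 2.412]
contact_force: [0.5, -0.8, -2.8]
opening: 0.0257
grip_force: 45.0
```

```bash
python3 -m handwheel '[0,0,15,0,0.1,0,0,30,0,0.1,0,0,35,0,0.1,0,0,35,0,0.1,0,0,35,0,0.1,0,0,35,0,0.1,0,0,20,0,0.1,0,0,0,0,0.1]'; python3 -m handwheel '[2,-15,0,-0.08,0.1,3,-25,0,-0.134,0.1,4,-34,0,-0.143,0.1,5,-36,0,-0.143,0.1,5,-36,0,-0.143,0.1,5,-36,0,-0.143,0.1,4,-33,0,-0.143,0.1,3,-25,0,-0.1,0.1]';  python3 -m handwheel '[1,-15,0,-0.043,0.1,0,0,0,0,0.1,0,0,0,0,0.1,0,0,0,0,0.1]'; python3 - <<'E'
from h import *
im,d=grab('scene');grab('top')
cv2.imwrite('pics/s3.png',cv2.resize(im[60:320,200:400],(600,780))[:600])
E
python3 r.py | grep -E '==|mid|tool'
```

```text
time: 7.65
tool_pos: [0.5108, -0.0606, 0.3755]
tool_rot: [3.139, 0.005, 2.412]
contact_force: [-0.1, -0.3, -2.9]
opening: 0.0259
grip_force: 45.0
time: 8.45
tool_pos: [0.5405, -0.3023, 0.3699]
tool_rot: [-3.138, -0.001, 1.376]
contact_force: [0.3, 0.4, -2.7]
opening: 0.0258
grip_force: 45.0
time: 8.85
tool_pos: [0.542, -0.3141, 0.3722]
tool_rot: [-3.141, -0.001, 1.342]
contact_force: [0.4, 0.0, -2.6]
opening: 0.0252
grip_force: 45.0
tool [ 0.54214099 -0.3141612   0.37287844] [ 3.14146201e+00 -1.56607787e-04  1.34165221e+00] 0.025765131258083086
== top
 mid [ 0.5763 -0.3219  0.1822] ang 165.4
== scene
 mid [ 0.5686 -0.3257  0.1829] ang 166.5r.py:4: RuntimeWarning: Mean of empty slice.
  r=cv2.minAreaRect((p[:,:2]*1000).astype(np.float32)); print(n,len(p),'rect',np.round(r[0],1),np.round(r[1],1),round(r[2],1),'mean',p.mean(0).round(4))
  ret = um.true_divide(
```

View pics/s3.png

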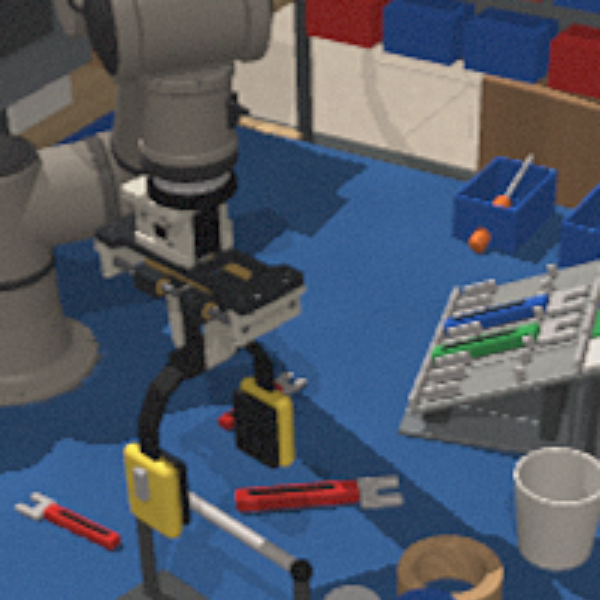

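The muffs hang upright from the gripper, cups on either side of the bar. I'll lower them.

```bash
python3 -m handwheel '[0,0,-20,0,0.1,0,0,-30,0,0.1,0,0,-30,0,0.1,0,0,-30,0,0.1,0,0,-25,0,0.1,0,0,-15,0,0.1,0,0,-8,0,0.1,0,0,0,0,0.1]'; python3 -m handwheel '[0,0,-3,0,0.1,0,0,-3,0,0.1,0,0,-2,0,0.1,0,0,-2,0,0.1,0,0,0,0,0.1,0,0,0,0,0.1]'
```

```text
time: 9.75
tool_pos: [0.5418, -0.3146, 0.2141]
tool_rot: [-3.14, -0.001, 1.341]
contact_force: [-1.0, 0.3, -2.7]
opening: 0.0252
grip_force: 45.0
time: 10.35
tool_pos: [0.542, -0.3154, 0.2048]
tool_rot: [3.141, 0.0, 1.34]
contact_force: [0.3, 0.6, -3.6]
opening: 0.0252
grip_force: 45.0
```

```bash
python3 -m handwheel '[0,0,-1,0,0.1,0,0,0,0,0.1,0,0,-1,0,0.1,0,0,0,0,0.1]';python3 -m handwheel '[0,0,-1,0,0.1,0,0,0,0,0.1,0,0,0,0,0.1]'
```

```text
time: 10.75
tool_pos: [0.5421, -0.3153, 0.2035]
tool_rot: [3.141, 0.0, 1.34]
contact_force: [-1.6, 2.0, 3.2]
opening: 0.0257
grip_force: 45.0
time: 11.05
tool_pos: [0.5421, -0.3153, 0.2034]
tool_rot: [3.14, 0.001, 1.34]
contact_force: [-3.0, 1.7, 9.0]
opening: 0.0255
grip_force: 45.0
```

```bash
python3 -m handwheel '[0,0,2,0,0.25,0,0,0,0,0.3,0,0,0,0,0.4,0,0,0,0,0.6,0,0,0,0,0.6,0,0,0,0,0.6,0,0,0,0,0.6,0,0,0,0,0.6]' 10; python3 -m handwheel '[0,0,10,0,0.7,0,0,25,0,0.7,0,0,30,0,0.8,0,0,35,0,0.8,0,0,20,0,0.8,0,0,0,0,0.8]'; python3 - <<'E'
from h import *
im,d=grab('scene');grab('top')
cv2.imwrite('pics/s4.png',cv2.resize(im[100:320,200:400],(545,600)))
E
python3 r.py | grep -E '==|redh|head|tool'
```

```text
time: 11.85
tool_pos: [0.542, -0.3153, 0.2037]
tool_rot: [3.142, 0.0, 1.34]
contact_force: [0.5, 0.1, -0.2]
opening: 0.0549
grip_force: 0.0
time: 12.45
tool_pos: [0.5429, -0.3159, 0.3283]
tool_rot: [3.134, 0.003, 1.34]
contact_force: [-1.0, 0.5, -0.6]
opening: 0.0732
grip_force: 0.0
tool [ 0.54195817 -0.31520682  0.32387129] [3.14104663e+00 2.20952604e-04 1.33987176e+00] 0.07312359673740462
== top
redhandle 261 rect [477.8 -72. ] [139.   23.6] 37.0 mean [ 0.4782 -0.0714  0.0172]
head 144 rect [554.3 -14.5] [44.8 45.6] 35.0 mean [ 0.5516 -0.0164  0.0093]
== scene
redhandle 137 rect [483.9 -72.4] [130.   29.4] 36.8 mean [ 0.4958 -0.0679  0.0165]
head 83 rect [557.8 -17.3] [41.6 51.3] 35.8 mean [ 0.5547 -0.0197  0.0099]r.py:4: RuntimeWarning: Mean of empty slice.
  r=cv2.minAreaRect((p[:,:2]*1000).astype(np.float32)); print(n,len(p),'rect',np.round(r[0],1),np.round(r[1],1),round(r[2],1),'mean',p.mean(0).round(4))
  ret = um.true_divide(
```

View pics/s4.png

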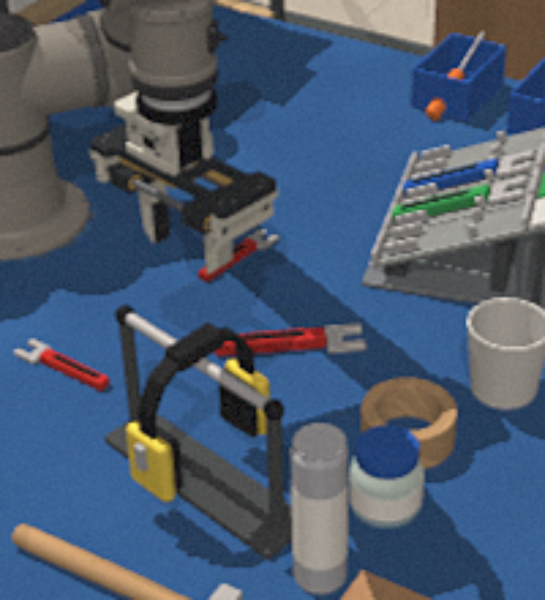

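The muffs hang centred on the bar, with the fingers clear. Next is the red spanner, gripped at its origin (0.497, -0.057) with tool yaw 0.648.

```bash
python3 -m handwheel '[-3,20,0,-0.07,0.8,-6,36,0,-0.12,0.8,-8,45,0,-0.13,0.8,-8,45,-15,-0.13,0.8,-8,45,-30,-0.12,0.8,-7,40,-40,-0.12,0.8,-5,27,-40,-0.002,0.8,0,0,-30,0,0.8]' 30; python3 -m handwheel '[0,0,-30,0,0.8,0,0,-25,0,0.8,0,0,-25,0,0.8,0,0,-20,0,0.8,0,0,0,0,0.8,0,0,0,0,0.8]'
```

```text
time: 13.35
tool_pos: [0.4958, -0.0624, 0.1731]
tool_rot: [-3.137, 0.003, 0.651]
contact_force: [-0.8, 0.0, 0.5]
opening: 0.0734
grip_force: 0.0
time: 13.95
tool_pos: [0.4979, -0.0659, 0.0757]
tool_rot: [-3.14, 0.001, 0.648]
contact_force: [0.3, -0.5, -0.2]
opening: 0.0735
grip_force: 0.0
```

```bash
python3 -m handwheel '[-1,9,0,0,0.8,0,0,-20,0,0.8,0,0,-20,0,0.8,0,0,-16,0,0.8,0,0,0,0,0.8,0,0,0,0,0.8]'; python3 -m handwheel '[0,0,0,0,0.1,0,0,0,0,0.1,0,0,0,0,0.1,0,0,0,0,0.1,0,0,0,0,0.1,0,0,0,0,0.1,0,0,0,0,0.1,0,0,0,0,0.1]'; python3 -m handwheel '[0,0,0,0,0.1,0,0,0,0,0.1,0,0,0,0,0.1,0,0,8,0,0.1,0,0,0,0,0.1]'
```

```text
time: 14.55
tool_pos: [0.498, -0.0568, 0.0211]
tool_rot: [3.141, -0.001, 0.648]
contact_force: [-0.5, 0.4, -0.1]
opening: 0.0734
grip_force: 0.0
time: 15.35
tool_pos: [0.4976, -0.0571, 0.0202]
tool_rot: [3.141, 0.0, 0.648]
contact_force: [0.4, -0.5, -0.4]
opening: 0.0234
grip_force: 30.0
time: 15.85
tool_pos: [0.4979, -0.0571, 0.029]
tool_rot: [3.141, -0.001, 0.648]
contact_force: [0.5, 0.3, -1.7]
opening: 0.0234
grip_force: 30.0
```

```bash
python3 -m handwheel '[0,0,20,0,0.1,0,0,35,0,0.1,0,0,40,0,0.1,0,0,40,0,0.1,0,0,40,0,0.1,0,0,30,0,0.1,0,0,15,0,0.1,0,0,0,0,0.1]'; python3 - <<'E'
from h import *
im,d=load('top'); p=cloud('top',d)[d>0]
c=np.array([.565,.374]);a=np.array([np.cos(.265),np.sin(.265)]);t=(p[:,:2]-c)@a;s=(p[:,:2]-c)@[-a[1],a[0]]
z=p[:,2]-.078; X=t*np.cos(.42)+z*np.sin(.42); Z=-t*np.sin(.42)+z*np.cos(.42)
for y0 in (-.012,):
  for lo in list(np.arange(-.116,-.092,.003))+list(np.arange(.084,.118,.003)):
    k=(abs(s)<.02)&(X>=lo)&(X<lo+.003)
    if k.any(): print('x%.0f:%.1f'%(lo*1000,np.median(Z[k])*1000),end=' ')
print()
for lo in np.arange(-.036,.036,.002):
    k=(X>-.088)&(X<-.05)&(s>=lo)&(s<lo+.002)
    if k.any(): print('y%.0f:%.1f'%(lo*1000,np.median(Z[k])*1000),end=' ')
E
```

```text
time: 16.65
tool_pos: [0.4984, -0.0572, 0.2505]
tool_rot: [3.138, -0.003, 0.648]
contact_force: [-0.2, 0.4, -1.8]
opening: 0.0237
grip_force: 30.0
x-113:14.3 x-110:14.1 x-107:4.9 x-104:-0.7 x-101:0.6 x-98:-0.2 x-95:0.3 x-92:1.7 x84:-0.6 x87:-0.0 x90:-0.2 x93:-0.2 x96:-0.3 x99:13.7 x102:14.1 x105:3.9 x108:3.7 x111:4.7 x114:4.7 x117:4.2 
y-34:-2.1 y-32:-0.4 y-30:-2.0 y-28:1.2 y-26:1.0 y-24:-0.6 y-22:7.4 y-20:16.1 y-18:15.3 y-16:14.5 y-14:1.9 y-12:2.6 y-10:1.5 y-8:1.7 y-6:1.3 y-4:0.4 y-2:0.3 y0:-0.2 y2:0.6 y4:0.0 y6:0.5 y8:0.7 y10:-0.2 y12:-0.1 y14:1.1 y16:9.4 y18:17.1 y20:16.8 y22:15.0 y24:1.6 y26:5.1 y28:0.5 y30:-0.5 y32:-1.5
```

Inner end-stop faces read -107/+99, so the origin corrects to (0.5613, 0.3735). I'll move over the tray at first with a slightly downslope offset: TCP (0.547, 0.370), yaw 0.265.

```bash
python3 -m handwheel '[2,15,0,-0.02,0.1,3,25,0,-0.03,0.1,4,35,0,-0.04,0.1,5,40,0,-0.04,0.1,5,40,0,-0.04,0.1,5,40,0,-0.04,0.1,5,40,0,-0.04,0.1,5,40,0,-0.04,0.1]' 30; python3 -m handwheel '[5,40,0,-0.04,0.1,4,40,0,-0.033,0.1,3,32,0,-0.02,0.1,2,25,0,0,0.1,1,15,0,0,0.1,0,0,0,0,0.1,0,0,0,0,0.1]'; python3 - <<'E'
from h import *
im,d=grab('scene')
cv2.imwrite('pics/s5.png',cv2.resize(im[60:220,310:440],(488,600)))
p=cloud('scene',d)[d>0]; h=cv2.cvtColor(im,cv2.COLOR_BGR2HSV)[d>0].astype(int)
k=((h[:,0]<8)|(h[:,0]>172))&(h[:,1]>150)&(np.hypot(p[:,0]-.547,p[:,1]-.37)<.15)&(p[:,2]>.17)
q=p[k]; print(k.sum(),q.mean(0)); a=np.array([np.cos(.265),np.sin(.265)]); t=(q[:,:2]-[.547,.370])@a; s=(q[:,:2]-[.547,.370])@[-a[1],a[0]]
print(t.min(),t.max(),s.min(),s.max(),np.polyfit(t,q[:,2],1),np.polyfit(t,s,1))
print(robot.observe()['tool_pos'])
E
```

```text
time: 17.45
tool_pos: [0.5308, 0.2195, 0.2463]
tool_rot: [-3.141, 0.003, 0.356]
contact_force: [1.1, 0.4, -2.4]
opening: 0.0236
grip_force: 30.0
time: 18.15
tool_pos: [0.546, 0.3695, 0.2464]
tool_rot: [3.14, 0.003, 0.265]
contact_force: [0.4, -0.1, -1.8]
opening: 0.0235
grip_force: 30.0
161 [0.52392318 0.35222892 0.24161035]
-0.0946133875894383 0.04439698926362446 -0.06570004168760472 0.008454033292655186 [-0.02171922  0.24102554] [ 0.01862047 -0.01060533]
[0.54625997 0.36903625 0.24700044]
```

View pics/s5.png

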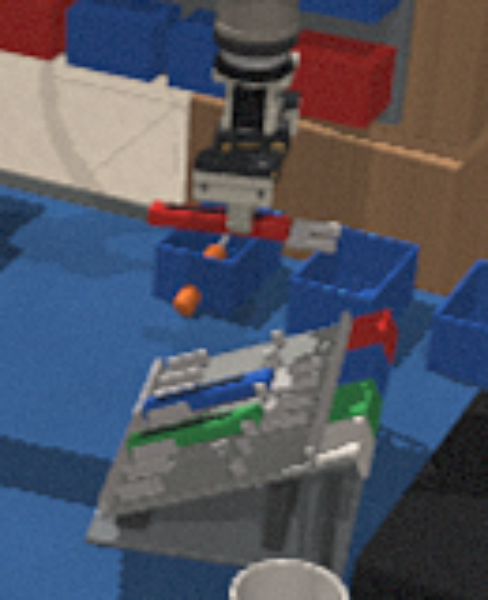

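The spanner is held horizontal and aligned with the tray (handle -95 to +44 mm about the grip). I'll lower it and reduce the grip.

```bash
python3 -m handwheel '[0,1,-20,0,0.1,0,0,-25,0,0.1,0,0,-25,0,0.1,0,0,-20,0,0.1,0,0,-12,0,0.1,0,0,-4,0,0.1,0,0,0,0,0.1]' 30; python3 -m handwheel '[0,0,0,0,0.1,0,0,-3,0,0.1,0,0,-3,0,0.1,0,0,-3,0,0.1,0,0,-3,0,0.1,0,0,0,0,0.1]' 12
```

```text
time: 18.9
tool_pos: [0.5468, 0.3705, 0.1423]
tool_rot: [3.141, 0.0, 0.264]
contact_force: [0.2, 0.1, -2.1]
opening: 0.0237
grip_force: 30.0
time: 19.5
tool_pos: [0.5464, 0.3709, 0.1298]
tool_rot: [3.141, 0.001, 0.265]
contact_force: [-0.6, -1.1, -1.1]
opening: 0.0241
grip_force: 12.0
```

```bash
python3 -m handwheel '[0,-1,-3,0,0.1,0,0,-3,0,0.1,1,0,-3,0,0.1,1,0,-3,0,0.1,0,0,0,0,0.1]'; python3 -m handwheel '[1,0,-3,0,0.1,1,0,-3,0,0.1,1,0,-3,0,0.1,1,1,-3,0,0.1,0,0,0,0,0.1]'; python3 -c "
from h import *
im,d=grab('scene'); cv2.imwrite('pics/s6.png',cv2.resize(im[100:220,310:440],(650,600)))"
```

```text
time: 20.0
tool_pos: [0.5486, 0.3699, 0.1176]
tool_rot: [3.141, 0.001, 0.265]
contact_force: [-1.0, 0.7, -1.0]
opening: 0.024
grip_force: 12.0
time: 20.5
tool_pos: [0.5527, 0.3709, 0.1056]
tool_rot: [3.141, 0.0, 0.265]
contact_force: [-1.7, -0.8, -2.0]
opening: 0.024
grip_force: 12.0
```

View pics/s6.png

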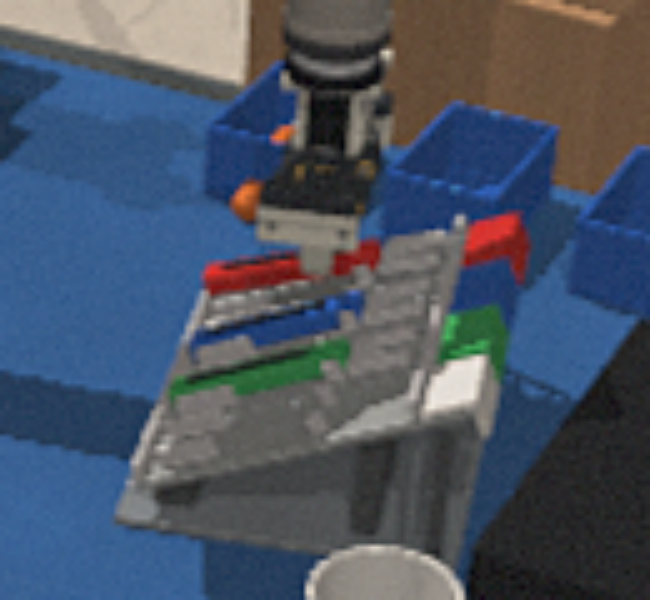

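The spanner is pivoting with the slope, its tail still slightly high. I'll continue down about 10 mm.

```bash
python3 -m handwheel '[1,0,-3,0,0.1,1,0,-2,0,0.1,0,0,-2,0,0.1,0,0,0,0,0.1]'; python3 -m handwheel '[0,0,-1,0,0.1,0,0,-1,0,0.1,0,0,0,0,0.1,0,0,0,0,0.1]'
```

```text
time: 20.95
tool_pos: [0.5547, 0.371, 0.099]
tool_rot: [3.142, -0.0, 0.265]
contact_force: [0.0, 0.6, -1.5]
opening: 0.0237
grip_force: 12.0
time: 21.35
tool_pos: [0.5546, 0.3709, 0.0973]
tool_rot: [3.142, -0.0, 0.265]
contact_force: [0.2, -0.2, -1.3]
opening: 0.0238
grip_force: 12.0
```

```bash
python3 -m handwheel '[0,0,-1,0,0.1,0,0,0,0,0.1,0,0,-1,0,0.1,0,0,0,0,0.1]'; python3 -m handwheel '[0,0,-1,0,0.1,0,0,0,0,0.1,0,0,0,0,0.1]'; python3 - <<'E'
from h import *
im,d=grab('scene')
p=cloud('scene',d)[d>0]; h=cv2.cvtColor(im,cv2.COLOR_BGR2HSV)[d>0].astype(int)
t=(p[:,:2]-[.5613,.3735])@[.965,.262]; s=(p[:,:2]-[.5613,.3735])@[-.262,.965]; z=p[:,2]-.078
X=t*np.cos(.42)+z*np.sin(.42); Z=-t*np.sin(.42)+z*np.cos(.42)
k=((h[:,0]<8)|(h[:,0]>172))&(h[:,1]>150)&(abs(X)<.105)&(abs(s)<.03)
for lo in np.arange(-.11,.1,.015):
    m=k&(X>=lo)&(X<lo+.015)
    if m.sum()>2: print(round(lo*1000),m.sum(),(np.percentile(Z[m],[50,90])*1000).round(1),(s[m].mean()*1000).round(1))
print(X[k].min(),X[k].max())
E
```

```text
time: 21.75
tool_pos: [0.5546, 0.3709, 0.0959]
tool_rot: [3.142, -0.0, 0.265]
contact_force: [-0.4, -1.3, 4.6]
opening: 0.0238
grip_force: 12.0
time: 22.05
tool_pos: [0.5546, 0.371, 0.0959]
tool_rot: [3.142, -0.001, 0.265]
contact_force: [-3.2, -2.5, 9.7]
opening: 0.0237
grip_force: 12.0
-95 9 [17.6 17.8] -5.5
-80 5 [15.6 19.2] -8.5
-65 7 [17.2 18.6] -8.4
-50 14 [13.1 18.6] -11.4
-35 17 [11.8 17.8] -10.7
-20 6 [ 6.3 19.2] -12.8
10 11 [ 8.9 14.2] -11.9
25 8 [16.4 65.8] -9.5
40 6 [13.4 16.5] -4.8
-0.09375272141923581 0.042948662211848475
```

The top face reads about 18 mm all along, so it's flat and seated (9.7 N contact). I'll release.

```bash
python3 -m handwheel '[0,0,1,0,0.3,0,0,0,0,0.4,0,0,0,0,0.5,0,0,0,0,0.5,0,0,0,0,0.5,0,0,0,0,0.5]' 5; python3 -m handwheel '[0,0,8,0,0.5,0,0,20,0,0.5,0,0,30,0,0.5,0,0,35,0,0.5,0,0,35,0,0.5,-20,-40,0,0,0.5,-20,-45,0,0,0.5,-10,-45,0,0,0.5]';  python3 -m handwheel '[-10,-45,0,0,0.5,-10,-45,0,0,0.5,0,-20,0,0,0.5,0,0,0,0,0.5,0,0,0,0,0.5]'; python3 - <<'E'
from h import *
im,d=grab('top'); im2,_=grab('scene')
c1=cv2.resize(im[100:230,160:300],(400,371)); c2=cv2.resize(im2[130:320,220:420],(391,371)); cv2.imwrite('pics/f.png',np.hstack([c1,c2]))
p=cloud('top',d)[d>0]; h=cv2.cvtColor(im,cv2.COLOR_BGR2HSV)[d>0].astype(int)
t=(p[:,:2]-[.5613,.3735])@[.965,.262]; s=(p[:,:2]-[.5613,.3735])@[-.262,.965]; z=p[:,2]-.078
X=t*np.cos(.42)+z*np.sin(.42); Z=-t*np.sin(.42)+z*np.cos(.42)
k=((h[:,0]<8)|(h[:,0]>172))&(h[:,1]>150)&(abs(X)<.1)&(abs(s)<.03)
for lo in np.arange(-.11,.1,.02):
    m=k&(X>=lo)&(X<lo+.02)
    if m.sum()>2: print(round(lo*1000),m.sum(),(np.median(Z[m])*1000).round(1),(s[m].mean()*1000).round(1))
print(X[k].min(),X[k].max())
E
```

```text
time: 22.7
tool_pos: [0.5545, 0.3709, 0.095]
tool_rot: [3.141, 0.0, 0.265]
contact_force: [0.4, -0.1, -0.9]
opening: 0.0454
grip_force: 0.0
time: 23.5
tool_pos: [0.503, 0.24, 0.2241]
tool_rot: [3.142, -0.001, 0.267]
contact_force: [0.5, -0.7, 0.2]
opening: 0.0459
grip_force: 0.0
time: 24.0
tool_pos: [0.4849, 0.1311, 0.2239]
tool_rot: [-3.141, -0.001, 0.264]
contact_force: [0.2, -0.6, 0.1]
opening: 0.0459
grip_force: 0.0
-110 5 17.5 6.6
-90 22 15.8 6.7
-70 15 16.4 8.5
-50 13 17.0 6.8
-30 17 15.9 4.6
-10 35 16.6 -2.9
10 50 16.8 -2.6
30 39 16.0 -1.7
-0.09470857958684328 0.04325764261279333
```

View pics/f.png

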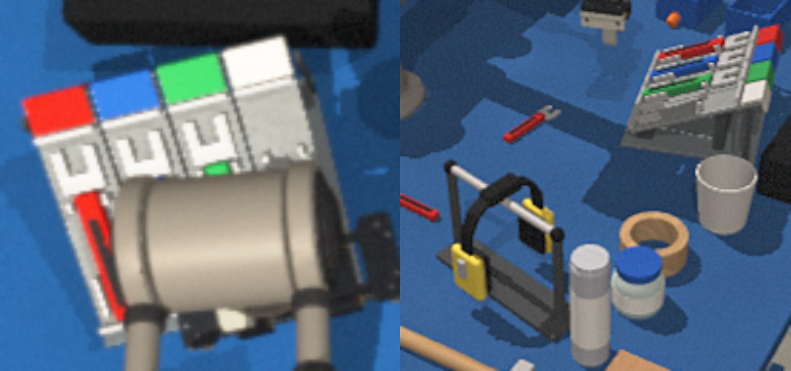

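The spanner lies flat between the guides in the red tray, head up (left crop, 80,240), and the muffs hang on the bar (right crop, 500,220). Handing in.

```bash
python3 -c "
from cell import robot; print(robot.hand_in())"
```

```text
the job is handed in; nothing more can be done
None
```

I hung the ear defenders over the rail's bar, laid the red spanner flat in the red-labelled tray with its head up the slope, and handed the job in at about 24 s; the hand-in returned no verdict.

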